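# Brake the drum sander and hold its dust hood open

## Robot

A 6-joint arm with a two-finger parallel gripper is mounted at the origin on the work surface. World frame = base frame: x ahead of the robot, y to its left, z up, the work surface at z = 0. Lengths are in mm, angles in rad, forces in N, time in s.
With the tool pointing down it reaches from about 300 to 775 mm from the base axis. Payload 14.6 kg.
Tool frame: the origin (TCP) lies midway between the tips of the shut fingers; the grasp point (between the pads) lies 19 mm behind it (manip.grip_point_offset is the distance from the TCP to the grasp point, in mm); x points along the fingers, z is the direction in which the jaws open and shut, and the axes are right-handed (so a half turn about x gives the same grasp; the last joint's range is limited). The gripper opens to 94 mm and grips with 3 to 60 N. Pads are 16 mm wide; open, the fingers measure 119 mm over their backs; the gripper's body (75 mm by 177 mm) begins 78 mm behind the grasp point.
Start: joints at [1.23, 0.3, 1.521, -0, 1.321, -0.067], TCP at [148.713, 529.503, 205.446] pointing down, gripper open.
Joint ranges: [-3.03, 3.03], [-0.79, 2.21], [0.23, 2.52], [-1.04, 4.18], [0, 3.07], [-2.55, 2.55]. Speed limits (rad/s): [2.22, 2.22, 2.57, 3.14, 3.14, 3.14].

## Interface

Orientations are given as [roll, pitch, yaw] about the fixed x, y, z axes, in that order (R = Rz(yaw) Ry(pitch) Rx(roll)).
In Python, from cell import manip, camera, calibration, order gives the robot as it stands.
- The arm moves only by the tool jog_arm, never from a script. Its arguments are lists of equal length, an entry for each row: "turn": the turn, a rotation vector about the tool's x, y, z in degrees, a list of three; "dp": the shift along the tool's x, y, z in cm, a list of three; "gripper": the closure, from 0 (fully open) to 1 (shut). In form: {"turn": [[ax, ay, az], ...], "dp": [[tx, ty, tz], ...], "gripper": [gripper, ...]}. A call has 1 to 8 rows; each row shifts and turns the pose as measured when the row begins, along the tool's axes as they then stand; what a row does not reach is not made up. A row lasts 1/8 s, in which the tool goes at most 62.5 mm and 10.7 degrees, less where a joint would pass 70% of its speed; a pose out of reach is approached as far as the arm can. A call is refused whole if a number of a shift passes 6.25 or a number of a turn 10.7, either way. A call with a gripper value outside its range is refused whole. The fingers move at their own pace and stop on an object; "grip_force" is the grip in N (left out, the last holds). Time passes only in rows, so rows that do not move let the fingers close. It gives the time, the measured TCP pose, the force and the opening at its end, in the units of the state.
- manip.read_state(): the state, without advancing time (a new reading comes with each control period).
- camera(name): name is "scene" or "top"; returns (picture, depth): 400x640x3 uint8, red, green, blue; 400x640 float32, mm along the optical axis (not along the pixel's ray), 0 where there is no reading.
- calibration(name): a dict with "K" (3x3 intrinsics, pixels), "world_from_camera" (4x4, takes a point from camera to world coordinates). Camera axes: x right, y down, z forward; pixel columns grow to the right and rows downward; lengths in mm; the calibration is good to about 2 mm. A picture is of the moment at which its call begins. calibration takes no time and is no camera call.
- order.sign_off(): hands the job in, once; it reports no verdict.
The state is a dict: "clock": time; "joints": joint angles; "qd": joint speeds; "effort": joint torques, N m; "eef_pos": TCP position; "eef_rot": TCP orientation; "wrist_force": force on the tool from outside, world axes, zero at the start; "moment": the same for the moment, N m; "finger_gap": finger opening in mm.
Only numpy, scipy, OpenCV 4.12 (cv2) and the standard library are available. Lean on these libraries where they do the work, as an engineer would, in place of code of your own. Each camera call takes 0.05 s, during which the arm holds its last target.

## Task

The drum sander has just been switched off: press its brake treadle fully down to the stop and let it spring back up, then lift the dust hood, which has a bar handle at its front, and hold it 45 degrees open (give or take 6 degrees) so that the drum can be inspected. The hood falls shut if it is let go, so finish while still holding it, steady, in the gripper. Leave the loose things on the bench where they are.

Things in the scene. Friction and masses are not known exactly. Their poses are not given: they have to be found in the camera images.
- sander: Bench drum sander, green cast body bolted to the bench: 320 mm deep (its x) by 220 mm wide (its y), top of its side cheeks 136 mm above the bench, a black motor behind. Origin: centre of its underside on the bench; +x runs from its open front (towards the robot) to the motor at the back, y along drum and hinge, z up. Its place and yaw vary. In front of the hood lies a flat feed belt 58 mm above the bench.
- hood (a joint): Opening angle of the sander's sheet aluminium dust hood (220 mm wide, 180 mm front to back, 0.35 to 0.7 kg, black round dust spout on top, 43 mm above the hinge line): 0 = shut (level), grows as the front edge rises, stop at 1.3; 45 degrees = 0.785 rad. The hinge has no brake or spring: let go, the hood falls shut.
- hood_handle (a point): Centre of the hood's bar handle: a round steel bar 12 mm thick and 130 mm long, parallel to the hinge (sander's y), carried by two brackets 118 mm apart (8 mm wide). It is 225 mm in front of the hinge line and level with it when shut (138 mm above the bench); 39 mm of free space between bar and the hood's front lip, 74 mm of free space below the bar down to the feed belt. It swings with the hood on a circle of 225 mm about the hinge and can turn between the fingers.
- hood_hinge (a point): Middle of the hood's hinge line, 138 mm above the bench, 105 mm behind the sander's origin; the line runs along the sander's y.
- treadle_base: Dark steel base plate of the brake treadle, 160 mm (x) by 100 mm (y) by 8 mm, bolted to the bench to the left or the right of the sander. Origin: centre of its underside; the treadle's hinge is at +60 mm x, 30 mm up, along its y; the free end of the tread points to its -x.
- treadle (a joint): Angle by which the sprung tread is pressed down: 0 = up (tread slopes 20 degrees up towards its free end), 0.30 rad = down on its stop (tread nearly level, 3 degrees). It takes about 2 N at the start and 8 N at the stop, pressed at the pad; it springs back when let go.
- treadle_pad (a point): Where to press: point on the upper face of the ribbed steel tread (142 mm long, 80 mm wide), on its centre line, 105 mm from the hinge, 37 mm from the free end. It is about 69 mm above the bench when up and 38 mm when fully down, where it also lies 6 mm nearer the robot along the base's -x.
- push_block: Loose bystander: plywood push block with a wooden grip, 140 x 60 mm, 53 mm high, on the side of the sander opposite the treadle. Origin under its centre.
- glue: Loose bystander: upright white glue bottle, 52 mm across, 150 mm high. Origin under its centre.
- tape: Loose bystander: roll of masking tape lying flat, 94 mm across, 38 mm high. Origin under its centre.
Mind the look-alikes: they are no part of the job. Of the things like the treadle_base, leave any that is blue; of the rest the smaller one is meant.

How it is judged (in metres and radians):
On the way, in this order (a step that is already met when the one before it is completed fails the run):
1. the brake treadle is pressed down to its stop, with the hood still shut (value of joint treadle above 0.27 rad and value of joint hood below 0.1 rad), for 0.1 s.
2. the treadle is let spring back up (value of joint treadle below 0.06 rad), for 0.1 s.
3. the gripper lifts the hood (value of joint hood above 0.3 rad and contact force between the fingers and hood above 0.5 N), for 0.1 s.
At the end, for the whole second after the job is handed in: The hood stands steady at 0.68 to 0.89 rad (39 to 51 degrees) open, carried by the gripper's fingers (contact force above 0.5 N), moving slower than 0.1 rad/s; the treadle is back up (below 0.06 rad) (value of joint hood between 0.68 and 0.89 rad and contact force between the fingers and hood above 0.5 N and velocity of joint hood between -0.1 and 0.1 rad/s and value of joint treadle below 0.06 rad); the arm keeps its last pose, push and grip.
It fails at once if a loose bystander (push block, glue, tape) is moved more than 30 mm (distance of any of push_block, glue, tape from where it was at the start of the episode above 0.03 m).
It also fails if it takes over 48 s, if anything falls off the work surface, if the arm or the gripper's body presses on something with over 40 N, if the wrist force passes 120 N, or if a joint passes its speed limit or range.

## Working session

There is one attempt and no reset: what is moved stays moved. The work goes in short steps, Python scripts to look and compute and a tool call to move; the robot and the scene stay as the last step left them, time stands still between calls to the robot, and variables do not carry over. Pictures are saved under pics/ and viewed, and the job is handed in when it is done.

Besides the shell and the picture viewer there is one more tool, called after "Emit:" as name(argument=value, ...) on one line, values as JSON. jog_arm: Moves the arm, as the interface text tells. Its arguments: {"type":"object","properties":{"turn":{"type":"array","items":{"type":"array","items":{"type":"number"}}},"dp":{"type":"array","items":{"type":"array","items":{"type":"number"}}},"gripper":{"type":"array","items":{"type":"number"}},"grip_force":{"type":"number"}},"required":["turn","dp","gripper"]}

```bash
ls; mkdir -p pics
python3 - <<'E'
from cell import manip,camera,calibration,order
import cv2,numpy as np
s=manip.read_state();print(s)
for n in("scene","top"):
    p,d=camera(n);cv2.imwrite(f"pics/{n}0.png",p[:,:,::-1]);np.save(f"pics/{n}0.npy",d)
    c=calibration(n);print(n,c)
E
```

```text
pics
{'clock': 0.0, 'joints': array([ 1.23039143e+00,  3.00452687e-01,  1.52159911e+00,  5.26413498e-06,
        1.32068487e+00, -6.65993918e-02]), 'qd': array([-0.00043368,  0.00078104,  0.00057203, -0.00127087, -0.00174575,
       -0.00035234]), 'effort': array([ 4.98035715e-04, -5.31775725e+01, -3.52765381e+01,  7.09727174e-02,
        2.41203932e-02, -4.43341730e-05]), 'eef_pos': array([148.63049616, 529.25999574, 204.88880179]), 'eef_rot': array([ 3.07053629,  1.56965231, -1.91565951]), 'wrist_force': array([ 0.56038083,  0.14288371, -0.11345803]), 'moment': array([ 0.03657206, -0.02624697, -0.06994668]), 'finger_gap': 93.95042711068797}
scene {'K': array([[465.4850891 ,   0.        , 321.70740942],
       [  0.        , 465.4850891 , 202.39925857],
       [  0.        ,   0.        ,   1.        ]]), 'world_from_camera': array([[-8.66681468e-01,  4.22139053e-01, -2.65822973e-01,
         8.20408584e+02],
       [ 4.98853108e-01,  7.36546896e-01, -4.56775926e-01,
         5.02912440e+02],
       [ 2.96812900e-03, -5.28485847e-01, -8.48936924e-01,
         1.20570692e+03],
       [ 0.00000000e+00,  0.00000000e+00,  0.00000000e+00,
         1.00000000e+00]])}
top {'K': array([[390.53690881,   0.        , 313.97779552],
       [  0.        , 390.53690881, 205.08938234],
       [  0.        ,   0.        ,   1.        ]]), 'world_from_camera': array([[ 1.45161526e-02, -9.98001976e-01,  6.14925811e-02,
         3.99423162e+02],
       [-9.99881223e-01, -1.48070179e-02, -4.27701613e-03,
        -7.82196159e+01],
       [ 5.17899230e-03, -6.14231914e-02, -9.98098377e-01,
         1.50436431e+03],
       [ 0.00000000e+00,  0.00000000e+00,  0.00000000e+00,
         1.00000000e+00]])}
```

View pics/scene0.png

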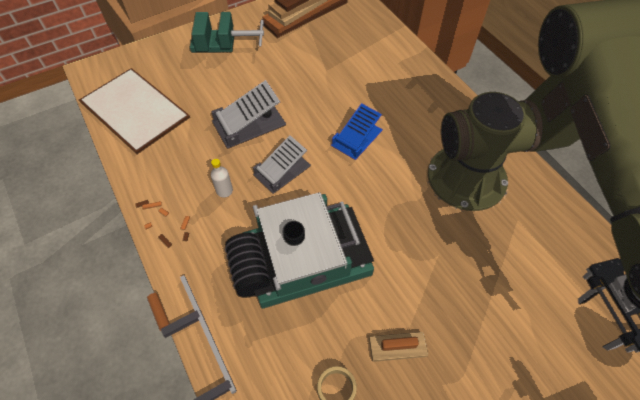

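View pics/top0.png

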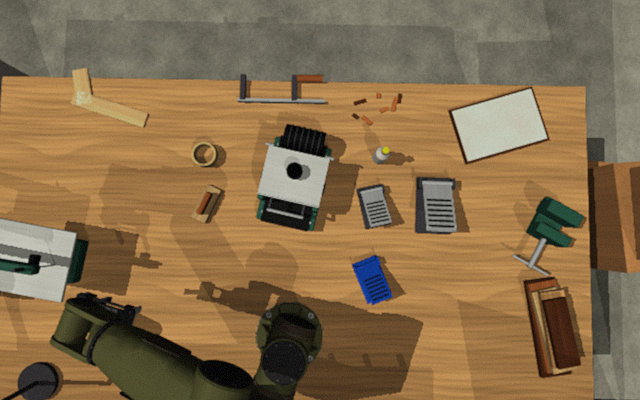

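The pictures show the sander at top (293,180) / scene (300,245). There are three treadle-like things: a small grey one at top (375,207) / scene (282,163), a large grey one at top (436,206) / scene (248,115), and a blue one at top (373,280) / scene (357,131). The blue one is excluded, so the smaller grey one at top (375,207) is the target. Next I'll check it in a close crop and measure.

```bash
cat > h.py <<'E'
from cell import manip,camera,calibration,order
import cv2,numpy as np
def cloud(n,d):
    c=calibration(n);K=c["K"];T=c["world_from_camera"]
    v,u=np.mgrid[0:400,0:640].astype(float)
    P=np.stack([(u-K[0,2])/K[0,0]*d,(v-K[1,2])/K[1,1]*d,d],-1)
    W=P@T[:3,:3].T+T[:3,3]; W[d<=0]=np.nan
    return W
def proj(n,p):
    c=calibration(n);K=c["K"];T=np.linalg.inv(c["world_from_camera"])
    q=T[:3,:3]@np.array(p,float)+T[:3,3];q=K@q;return q[:2]/q[2]
E
python3 - <<'E'
from h import *
a=cv2.imread("pics/top0.png");b=cv2.imread("pics/scene0.png")
A=cv2.resize(a[110:240,240:400],None,fx=4,fy=4,interpolation=cv2.INTER_CUBIC)
B=cv2.resize(b[80:310,210:390],None,fx=3,fy=2.6,interpolation=cv2.INTER_CUBIC)[:, :]
cv2.imwrite("pics/cropA.png",A);cv2.imwrite("pics/cropB.png",cv2.resize(b[80:310,200:400],None,fx=2.6,fy=2.6,interpolation=cv2.INTER_CUBIC))
d=np.load("pics/top0.npy");W=cloud("top",d)
for n,(u,v) in dict(small=(375,207),large=(436,206),blue=(373,280),hood=(300,190),spout=(294,170)).items(): print(n,W[v,u].round(0))
# hood front handle etc: heights along column
for v in range(150,235,3): print(v,W[v,290].round(0))
E
```

```text
small [ 485. -311.   59.]
large [ 491. -532.   78.]
blue [ 216. -306.   53.]
hood [535. -35. 149.]
spout [600. -14. 182.]
150 [676.   3. 147.]
153 [665.   3. 145.]
156 [655.   3. 144.]
159 [644.   2. 146.]
162 [633.   2. 147.]
165 [617.  -0. 183.]
168 [607.   0. 177.]
171 [596.  -0. 180.]
174 [586.  -1. 181.]
177 [576.  -1. 180.]
180 [570.   1. 144.]
183 [560.   1. 140.]
186 [548.   1. 149.]
189 [538.   1. 146.]
192 [528.   1. 142.]
195 [517.   0. 146.]
198 [507.   0. 144.]
201 [496.  -0. 145.]
204 [491.   5.  57.]
207 [480.   4.  61.]
210 [469.   4.  58.]
213 [458.   4.  58.]
216 [444.  -1. 138.]
219 [436.   3.  62.]
222 [425.   4.  54.]
225 [413.   3.  60.]
228 [403.   7.  -7.]
231 [391.   6.  -1.]
234 [379.   6.  -5.]
```

Run:
```python
from h import *
for n in("top","scene"):
    W=cloud(n,np.load(f"pics/{n}0.npy"))
    def box(x0,x1,y0,y1): return (W[...,0]>x0)&(W[...,0]<x1)&(W[...,1]>y0)&(W[...,1]<y1)
    # table plane
    m=box(300,700,-500,350); z=W[...,2][m]; print(n,"table z median",np.median(z[np.abs(z)<15]))
    # treadles
    print(n)
    lab=((W[...,2]>12)&box(50,800,-700,300)).astype(np.uint8)
    k,L,S,C=cv2.connectedComponentsWithStats(lab)
    for i in range(1,k):
        if S[i,4]>120:
            P=W[L==i]; r=cv2.minAreaRect(P[:,:2].astype(np.float32)); print(S[i],np.round(r[0]),np.round(r[1]),round(r[2],1),"zmax",P[:,2].max().round())
```

```text
top table z median -0.43293646265806274
top
[ 256  124   78  108 5913] [593. -11.] [245. 377.] 77.6 zmax 188.0
[455 128  20  36 222] [ 731. -664.] [137.  73.] 0.2 zmax 23.0
[372 147  17  18 219] [ 676. -327.] [50. 44.] 46.4 zmax 155.0
[ 416  177   41   57 1693] [ 498. -540.] [137. 213.] 88.9 zmax 118.0
[357 184  34  45 862] [ 489. -313.] [149. 102.] 14.6 zmax 87.0
[352 257  40  48 948] [ 213. -304.] [149. 100.] 22.4 zmax 92.0
[ 260  303   58   43 1567] [87.  5.] [214.  73.] 89.9 zmax 309.0
[ 139  335  114   65 4501] [ 92. 173.] [254.  87.] 89.4 zmax 695.0
scene table z median 0.470794414194188
scene
[ 538    4  102  158 8938] [ 70. 180.] [267.  79.] 76.2 zmax 694.0
[ 211   80   73   67 2218] [ 502. -543.] [215. 144.] 0.3 zmax 116.0
[ 332  103   50   55 1144] [ 217. -305.] [150. 101.] 22.3 zmax 87.0
[ 428  106   68  104 3939] [89.  3.] [219.  78.] 90.0 zmax 309.0
[148 111  41  27 339] [ 733. -668.] [136.  68.] 3.6 zmax 22.0
[ 253  135   54   57 1238] [ 494. -310.] [152. 104.] 12.1 zmax 86.0
[210 159  22  38 537] [ 684. -323.] [41. 52.] 84.9 zmax 157.0
[  225   192   149   116 11659] [596. -12.] [247. 378.] 77.6 zmax 189.0
[369 334  26  15 158] [521. 286.] [71. 27.] 0.1 zmax 27.0
```

View pics/cropA.png

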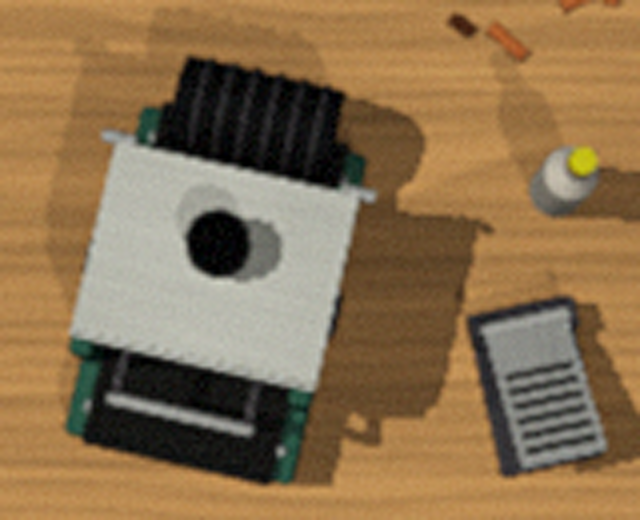

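View pics/cropB.png

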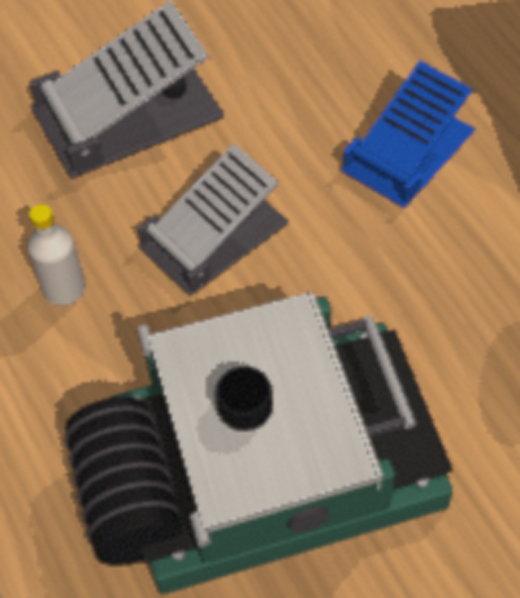

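```bash
cat > fit.py <<'E'
from h import *
for n in("top","scene"):
    W=cloud(n,np.load(f"pics/{n}0.npy"));x,y,z=W[...,0],W[...,1],W[...,2]
    m=(x>400)&(x<800)&(y>-170)&(y<150)
    H=m&(z>136)&(z<160)&(x>480)
    lab=H.astype(np.uint8);lab=cv2.morphologyEx(lab,cv2.MORPH_OPEN,np.ones((5,5)))
    k,L,S,C=cv2.connectedComponentsWithStats(lab);i=1+S[1:,4].argmax()
    P=W[L==i];r=cv2.minAreaRect(P[:,:2].astype(np.float32));print(n,"hood rect",np.round(r[0],1),np.round(r[1],1),round(r[2],2),"z",np.median(P[:,2]))
    a=np.radians(-12.4);ex=np.array([np.cos(a),np.sin(a)]);ey=np.array([-ex[1],ex[0]])
    c=np.array(r[0]);U=(W[...,:2]-c)@ex;V=(W[...,:2]-c)@ey
    h=(U<-105)&(U>-160)&(abs(V)<75)&(z>120)&(z<150)
    Q=W[h];print("bar pts",len(Q),"mean",Q.mean(0).round(1),"U med",np.median(U[h]),"V range",np.percentile(V[h],[1,99]))
    hb=h&(abs(V)<50);Q=W[hb];l=cv2.fitLine(Q[:,:2].astype(np.float32),cv2.DIST_HUBER,0,.01,.01).ravel();print("bar dir deg",np.degrees(np.arctan2(l[1],l[0])),"mid",l[2:], "z",np.median(Q[:,2]))
    B=m&(z>15);P=W[B];r=cv2.minAreaRect(P[:,:2].astype(np.float32))
    # treadle
    m=(x>400)&(x<570)&(y>-380)&(y<-240)&(z>3)
    P=W[m];r=cv2.minAreaRect(P[:,:2].astype(np.float32));print("treadle all",np.round(r[0],1),np.round(r[1],1),r[2])
    t=m&(z>35);P=W[t]
    A=np.c_[P[:,:2],np.ones(len(P))];w=np.ones(len(P))>0
    for _ in range(4):
        s,*_=np.linalg.lstsq(A[w],P[w,2],rcond=None);res=P[:,2]-A@s;w=abs(res)<6
    g=s[:2];print("tread plane grad slope deg",np.degrees(np.arctan(np.hypot(*g))),"updir",np.degrees(np.arctan2(g[1],g[0])),w.sum())
    P=P[w];r=cv2.minAreaRect(P[:,:2].astype(np.float32));print("tread rect",np.round(r[0],1),np.round(r[1],1),r[2],"z at centre",s@[*r[0],1],"zrange",P[:,2].min(),P[:,2].max())
    mb=m&(z<16);P=W[mb];r=cv2.minAreaRect(P[:,:2].astype(np.float32));print("base",np.round(r[0],1),np.round(r[1],1),r[2],np.median(P[:,2]))
    g=(x>640)&(x<720)&(y>-370)&(y<-290)&(z>10);print("glue",W[g].mean(0))
E
python3 fit.py
```

```text
top hood rect [586.1  -7.9] [222.9 184.5] 77.31 z 145.39167307395837
bar pts 163 mean [456.5  18.9 141.8] U med -134.6964271722335 V range [-64.88305544  61.48340012]
bar dir deg 77.57548 mid [453.00552  21.32356] z 142.33536100708432
treadle all [ 484.9 -310.1] [169.8 135.2] 0.16652704775333405
tread plane grad slope deg 19.221153997598538 updir -166.6824545858938 735
tread rect [ 486.6 -313. ] [141.2  99.3] 14.7802152633667 z at centre 56.68975808482003 zrange 35.007957646125305 83.76689389340345
base [ 484.9 -310.1] [169.8 135.2] 0.16652704775333405 6.946222936378263
glue [ 672.42155801 -323.08007004   95.46553777]
scene hood rect [589.5  -6.2] [233.7 190.5] 78.07 z 146.3394701579375
bar pts 278 mean [462.1  20.  142.4] U med -132.84744406472538 V range [-68.73081658  58.76528201]
bar dir deg 77.16595 mid [458.65015   24.139297] z 142.77954513334134
treadle all [ 484.9 -309.2] [137.1 170.3] 89.63890838623047
tread plane grad slope deg 19.06914763187665 updir -167.18971914380356 1038
tread rect [ 490.6 -308.5] [145.8 102.9] 9.057756423950195 z at centre 56.79493252244197 zrange 35.03567512093559 84.78700945430387
base [ 484.9 -309.2] [137.1 170.3] 89.63890838623047 8.063122731124281
glue [ 686.16807085 -318.16415453   83.91661355]
```

```bash
cat > plan.py <<'E'
from h import *
from scipy.spatial.transform import Rotation as Rn
def rot(e): return Rn.from_euler('xyz',e)
def down(sgn=1,yaw=-12.5):
    a=np.radians(yaw);x=np.array([0,0,-1.]);z=sgn*np.array([np.cos(a),np.sin(a),0]);y=np.cross(z,x)
    return Rn.from_matrix(np.c_[x,y,z])
def plan(wps,maxmm=60,maxdeg=10,start=None):
    """wps: list of (pos,Rot)"""
    s=manip.read_state();p,R=(s['eef_pos'],rot(s['eef_rot'])) if start is None else start
    T=[];D=[]
    for q,Q in wps:
        n=max(1,int(np.ceil(np.linalg.norm(np.array(q)-p)/maxmm)),int(np.ceil(np.degrees((R.inv()*Q).magnitude())/maxdeg)))
        for i in range(n):
            k=n-i
            dp=np.round(R.inv().apply(np.array(q)-p)/k/10,1);rv=np.round(np.degrees((R.inv()*Q).as_rotvec())/k,0)
            p=p+R.apply(dp*10);R=R*Rn.from_rotvec(np.radians(rv));T.append(rv.tolist());D.append(dp.tolist())
    for i in range(0,len(T),8): print("turn",T[i:i+8],"\ndp",D[i:i+8])
    print("end",p.round(1),R.as_matrix().round(3).tolist())
E
python3 - <<'E'
from plan import *
s=manip.read_state();R=rot(s['eef_rot']);print(R.as_matrix().round(3))
for g in(1,-1):print(g,np.degrees((R.inv()*down(g)).as_rotvec()).round(1))
g=1 if (R.inv()*down(1)).magnitude()<(R.inv()*down(-1)).magnitude() else -1
Q=down(g)
plan([([300,420,280],Q),([450,150,280],Q),([480,-150,280],Q),([453,-319,140],Q)])
E
```

```text
[[-0.    -0.963  0.27 ]
 [-0.001  0.27   0.963]
 [-1.     0.    -0.001]]
1 [86.8 -0.   0. ]
-1 [-93.2  -0.   -0. ]
turn [[10.0, -0.0, 0.0], [10.0, -0.0, 0.0], [10.0, -0.0, 0.0], [9.0, -0.0, 0.0], [10.0, -0.0, 0.0], [9.0, -0.0, 0.0], [10.0, -0.0, 0.0], [9.0, -0.0, 0.0]] 
dp [[-0.8, -1.9, -0.7], [-0.8, -2.0, -0.4], [-0.8, -2.1, -0.0], [-0.8, -2.1, 0.4], [-0.9, -2.0, 0.7], [-0.8, -1.8, 1.0], [-0.9, -1.6, 1.3], [-0.8, -1.4, 1.5]]
turn [[10.0, -0.0, 0.0], [-0.0, -0.0, 0.0], [-0.0, -0.0, 0.0], [-0.0, -0.0, 0.0], [-0.0, -0.0, 0.0], [-0.0, -0.0, 0.0], [-0.0, -0.0, 0.0], [-0.0, -0.0, 0.0]] 
dp [[-0.9, -1.2, 1.7], [0.0, -3.8, 3.4], [0.0, -3.8, 3.4], [0.0, -3.9, 3.4], [0.0, -3.8, 3.5], [0.0, -3.9, 3.4], [0.0, -3.8, 3.5], [0.0, -4.8, 1.6]]
turn [[-0.0, -0.0, 0.0], [-0.0, -0.0, 0.0], [-0.0, -0.0, 0.0], [-0.0, -0.0, 0.0], [-0.0, -0.0, 0.0], [-0.0, -0.0, 0.0], [-0.0, -0.0, 0.0], [-0.0, -0.0, 0.0]] 
dp [[0.0, -4.8, 1.6], [0.0, -4.8, 1.6], [0.0, -4.7, 1.6], [0.0, -4.8, 1.5], [0.1, -4.7, 1.6], [3.5, -4.3, 0.3], [3.5, -4.3, 0.3], [3.5, -4.2, 0.2]]
turn [[-0.0, -0.0, 0.0]] 
dp [[3.5, -4.3, 0.3]]
end [ 453.3 -319.2  139.7] [[-0.0, 0.22, 0.976], [-0.001, 0.976, -0.22], [-1.0, -0.001, -0.0]]
```

Emit:
jog_arm(turn=[[10, 0, 0], [10, 0, 0], [10, 0, 0], [9, 0, 0], [10, 0, 0], [9, 0, 0], [10, 0, 0], [9, 0, 0]], dp=[[-0.8, -1.9, -0.7], [-0.8, -2.0, -0.4], [-0.8, -2.1, 0], [-0.8, -2.1, 0.4], [-0.9, -2.0, 0.7], [-0.8, -1.8, 1.0], [-0.9, -1.6, 1.3], [-0.8, -1.4, 1.5]], gripper=[1, 1, 1, 1, 1, 1, 1, 1], grip_force=20)

```text
clock: 1.1
eef_pos: [284.2, 426.6, 269.8]
eef_rot: [-1.957, 1.563, -2.045]
wrist_force: [-0.0, 0.3, 0.3]
finger_gap: 17.1
```

Run:
```python
from plan import *
s=manip.read_state();print(s['eef_pos'],s['joints'],s['finger_gap'])
Q=down(1)
plan([([320,400,280],Q),([450,150,280],Q),([480,-150,280],Q),([453,-319,140],Q)])
```

```text
[284.19419235 426.58237559 269.80577382] [ 9.12409813e-01  1.77541034e-01  1.52264740e+00 -1.45658168e-03
  1.44916220e+00  1.00024396e+00] 17.10198774820637
turn [[7.0, -0.0, 0.0], [0.0, -0.0, 0.0], [0.0, -0.0, 0.0], [0.0, -0.0, 0.0], [0.0, -0.0, 0.0], [0.0, -0.0, 0.0], [0.0, -0.0, 0.0], [0.0, -0.0, 0.0]] 
dp [[-1.0, -2.3, 3.8], [0.0, -4.4, 3.6], [0.0, -4.3, 3.6], [0.0, -4.4, 3.6], [0.1, -4.3, 3.6], [0.0, -4.4, 3.5], [0.0, -4.8, 1.5], [0.0, -4.8, 1.5]]
turn [[0.0, -0.0, 0.0], [0.0, -0.0, 0.0], [0.0, -0.0, 0.0], [0.0, -0.0, 0.0], [0.0, -0.0, 0.0], [0.0, -0.0, 0.0], [0.0, -0.0, 0.0], [0.0, -0.0, 0.0]] 
dp [[0.1, -4.8, 1.6], [0.0, -4.8, 1.5], [0.1, -4.8, 1.6], [0.0, -4.7, 1.5], [3.5, -4.2, 0.2], [3.5, -4.3, 0.2], [3.6, -4.2, 0.3], [3.5, -4.3, 0.2]]
end [ 452.8 -319.1  140.4] [[-0.004, 0.208, 0.978], [-0.007, 0.978, -0.208], [-1.0, -0.008, -0.002]]
```

Emit:
jog_arm(turn=[[7, 0, 0], [0, 0, 0], [0, 0, 0], [0, 0, 0], [0, 0, 0], [0, 0, 0], [0, 0, 0], [0, 0, 0]], dp=[[-1.0, -2.3, 3.8], [0, -4.4, 3.6], [0, -4.4, 3.6], [0, -4.4, 3.6], [0, -4.4, 3.6], [0, -4.4, 3.6], [0, -4.8, 1.5], [0, -4.8, 1.5]], gripper=[1, 1, 1, 1, 1, 1, 1, 1])

```text
clock: 2.1
eef_pos: [461.7, 35.6, 280.4]
eef_rot: [-2.046, 1.56, -2.259]
wrist_force: [0.8, -0.4, 0.1]
finger_gap: 0.7
```

Run:
```python
from plan import *
s=manip.read_state();print(s['eef_pos'],s['joints'],s['finger_gap'])
Q=down(1)
plan([([480,-150,280],Q),([453,-319,140],Q)])
```

```text
[461.71784467  35.61729466 280.40148705] [ 0.00275518  0.0570562   1.63262955 -0.00838472  1.45880541  0.21717818] 0.717399213879395
turn [[0.0, -0.0, 0.0], [0.0, -0.0, 0.0], [0.0, -0.0, 0.0], [0.0, -0.0, 1.0], [0.0, -0.0, -0.0], [0.0, -0.0, -0.0], [0.0, -0.0, -0.0], [0.0, -0.0, -0.0]] 
dp [[0.0, -4.4, 1.4], [0.1, -4.5, 1.4], [0.0, -4.4, 1.5], [0.1, -4.5, 1.4], [3.5, -4.3, 0.3], [3.4, -4.3, 0.2], [3.5, -4.3, 0.3], [3.4, -4.2, 0.2]]
end [ 452.8 -318.5  140.4] [[-0.003, 0.212, 0.977], [0.009, 0.977, -0.212], [-1.0, 0.008, -0.005]]
```

Emit:
jog_arm(turn=[[0, 0, 0], [0, 0, 0], [0, 0, 0], [0, 0, 0], [0, 0, 0], [0, 0, 0], [0, 0, 0], [0, 0, 0]], dp=[[0, -4.5, 1.4], [0, -4.5, 1.4], [0, -4.5, 1.4], [0, -4.5, 1.4], [3.5, -4.3, 0.3], [3.5, -4.3, 0.2], [3.5, -4.3, 0.3], [3.0, -4.2, 0.2]], gripper=[1, 1, 1, 1, 1, 1, 1, 1])

```text
clock: 3.1
eef_pos: [449.1, -335.4, 144.9]
eef_rot: [-1.917, 1.56, -2.132]
wrist_force: [1.2, 0.3, 0.7]
finger_gap: 0.7
```

Run:
```python
from plan import *
s=manip.read_state();print(s['eef_pos'],s['joints'],s['finger_gap'],s['wrist_force'])
Q=down(1)
plan([([454,-319,85],Q)],maxmm=40)
p,d=camera("scene")
c=p[60:260,180:420];cv2.imwrite("pics/press0.png",cv2.resize(c[:,:,::-1],None,fx=3,fy=3))
print(proj("scene",s['eef_pos'])-[180,60],proj("scene",[454.5,-318.7,69])-[180,60])
```

```text
[ 449.07220993 -335.35476423  144.85118043] [-0.70175416  0.37817971  1.56261395 -0.01115023  1.19934798 -0.48331659] 0.7162726027658468 [1.23082052 0.2556746  0.66182322]
turn [[0.0, -0.0, 0.0], [0.0, -0.0, 1.0]] 
dp [[3.0, 0.9, 0.1], [3.0, 0.9, 0.1]]
end [ 454.5 -318.7   84.7] [[-0.002, 0.213, 0.977], [0.008, 0.977, -0.213], [-1.0, 0.008, -0.004]]
[108.2020778   70.48852721] [110.58608511  90.95105851]
```

View pics/press0.png

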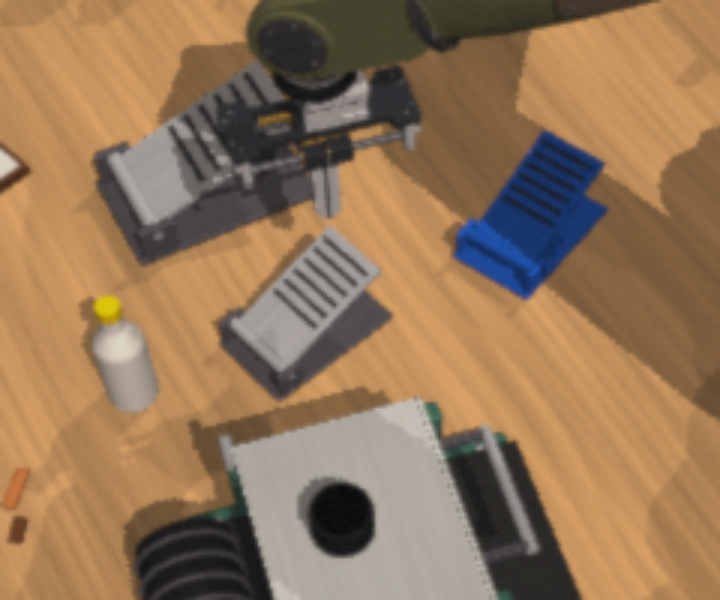

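The predicted pad falls at crop (332,273), on the ribbed tread near its free end. The fingertips show at (325,211), which matches the projected TCP. Now I'll go down.

Emit:
jog_arm(turn=[[0, 0, 0], [0, 0, 0], [0, 0, 0]], dp=[[3.0, 0.9, 0.1], [3.0, 0.9, 0.1], [0, 0, 0]], gripper=[1, 1, 1])

```text
clock: 3.52
eef_pos: [450.6, -322.4, 77.1]
eef_rot: [-2.59, 1.557, -2.81]
wrist_force: [0.5, -0.1, 1.2]
finger_gap: 0.5
```

Emit:
jog_arm(turn=[[0, 0, 0], [0, 0, 0], [0, 0, 0]], dp=[[1.5, 0.2, 0], [1.0, 0.1, 0], [0.8, 0, 0]], gripper=[1, 1, 1])

```text
clock: 3.9
eef_pos: [451.9, -321.0, 45.6]
eef_rot: [-2.231, 1.559, -2.451]
wrist_force: [-3.3, -0.0, 6.2]
finger_gap: 0.6
```

Emit:
jog_arm(turn=[[0, 0, 0], [0, 0, 0], [0, 0, 0]], dp=[[0.5, 0, 0], [0.4, 0, 0], [0.2, 0, 0]], gripper=[1, 1, 1])

```text
clock: 4.28
eef_pos: [451.7, -321.5, 36.9]
eef_rot: [-2.212, 1.558, -2.431]
wrist_force: [-13.0, 10.1, 32.7]
finger_gap: 0.3
```

Emit:
jog_arm(turn=[[0, 0, 0], [0, 0, 0]], dp=[[0, 0, 0], [0, 0, 0]], gripper=[1, 1])

```text
clock: 4.53
eef_pos: [451.8, -321.4, 38.9]
eef_rot: [-2.175, 1.559, -2.395]
wrist_force: [-2.0, 2.5, 6.2]
finger_gap: 0.4
```

Run:
```python
from plan import *
s=manip.read_state();print(s['eef_pos'],s['wrist_force'])
p,d=camera("scene");W=cloud("scene",d);cv2.imwrite("pics/press1.png",cv2.resize(p[60:260,180:420,::-1],None,fx=3,fy=3))
x,y,z=W[...,0],W[...,1],W[...,2];m=(x>400)&(x<570)&(y>-370)&(y<-255)&(z>20)&(z<60)
P=W[m];A=np.c_[P[:,:2],np.ones(len(P))];w=np.ones(len(P))>0
for _ in range(5):
    t,*_=np.linalg.lstsq(A[w],P[w,2],rcond=None);w=abs(P[:,2]-A@t)<5
print("slope",np.degrees(np.arctan(np.hypot(*t[:2]))),w.sum())
```

```text
[ 451.7947305  -321.3543069    38.89213299] [-1.963951    2.4534609   6.20297662]
slope 2.363605425870514 870
```

View pics/press1.png

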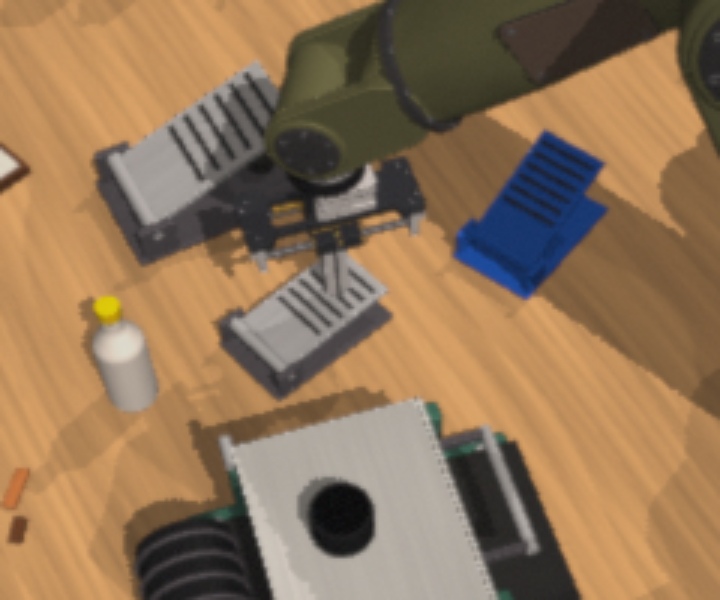

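The fingers stand on the tread at crop (335,285), and it is nearly level: about 2.4° measured, against 3° at the stop. I'll press once more to be sure of the hold time, then rise.

Emit:
jog_arm(turn=[[0, 0, 0], [0, 0, 0], [0, 0, 0], [0, 0, 0]], dp=[[0.3, 0, 0], [0.3, 0, 0], [0.3, 0, 0], [0.3, 0, 0]], gripper=[1, 1, 1, 1])

```text
clock: 5.08
eef_pos: [451.9, -321.7, 36.4]
eef_rot: [-2.075, 1.558, -2.294]
wrist_force: [-17.0, 13.1, 42.6]
finger_gap: 0.4
```

Emit:
jog_arm(turn=[[0, 0, 0], [0, 0, 0], [0, 0, 0], [0, 0, 0], [0, 0, 0]], dp=[[-1.5, 0, 0], [-3, 0, 0], [-4, 0, 0], [-5, 0, 0], [-5, 0, 0]], gripper=[1, 1, 1, 1, 1])

```text
clock: 5.7
eef_pos: [453.3, -319.2, 225.1]
eef_rot: [-2.231, 1.56, -2.45]
wrist_force: [-0.5, 0.3, 0.4]
finger_gap: 0.3
```

Run:
```python
from plan import *
s=manip.read_state();print(s['eef_pos'],s['wrist_force'])
p,d=camera("scene");W=cloud("scene",d);cv2.imwrite("pics/rel1.png",cv2.resize(p[60:260,180:420,::-1],None,fx=3,fy=3))
x,y,z=W[...,0],W[...,1],W[...,2];m=(x>400)&(x<570)&(y>-370)&(y<-255)&(z>35)&(z<95)
P=W[m];A=np.c_[P[:,:2],np.ones(len(P))];w=np.ones(len(P))>0
for _ in range(5):
    t,*_=np.linalg.lstsq(A[w],P[w,2],rcond=None);w=abs(P[:,2]-A@t)<5
print("slope",np.degrees(np.arctan(np.hypot(*t[:2]))),w.sum())
B=np.array([455.5,21.5,0]);Q=down(1)
plan([([450,-200,260],Q),(B+[0,0,230],Q)])
```

```text
[ 453.31406798 -319.1933734   225.05838916] [-0.5402172   0.29316926  0.38112553]
slope 19.548357784716575 988
turn [[-0.0, 0.0, 0.0], [-0.0, 0.0, 0.0], [-0.0, 0.0, 1.0], [-0.0, 0.0, -0.0], [-0.0, 0.0, -0.0], [-0.0, 0.0, -0.0], [-0.0, 0.0, -0.0]] 
dp [[-1.0, 3.9, -1.0], [-1.0, 3.9, -1.0], [-0.9, 3.8, -1.1], [0.8, 5.4, -1.1], [0.8, 5.4, -1.1], [0.7, 5.5, -1.0], [0.8, 5.4, -1.1]]
end [455.2  21.3 229.7] [[0.003, 0.217, 0.976], [0.004, 0.976, -0.217], [-1.0, 0.005, 0.002]]
```

View pics/rel1.png

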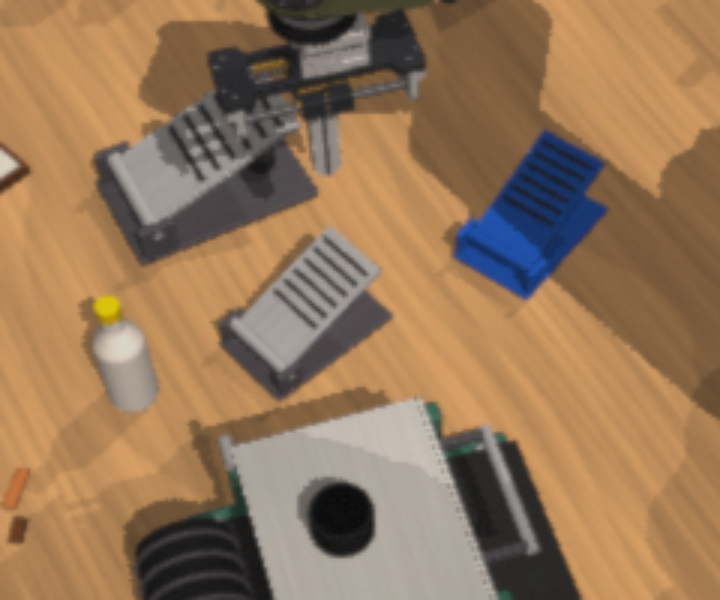

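The tread at crop (305,290) is back up at 19.5°. Next I'll move over the bar with the jaws half open (about 47 mm, so the inner finger fits the 39 mm gap).

Emit:
jog_arm(turn=[[0, 0, 0], [0, 0, 0], [0, 0, 0], [0, 0, 0], [0, 0, 0], [0, 0, 0], [0, 0, 0], [0, 0, 0]], dp=[[-1.0, 3.9, -1.0], [-1.0, 3.9, -1.0], [-0.9, 3.9, -1.0], [0.8, 5.4, -1.1], [0.8, 5.4, -1.1], [0.8, 5.4, -1.1], [0.5, 4.5, -1.0], [0, 0, 0]], gripper=[0.5, 0.5, 0.5, 0.5, 0.5, 0.5, 0.5, 0.5])

```text
clock: 6.75
eef_pos: [455.0, 21.1, 228.1]
eef_rot: [-0.92, 1.555, -1.141]
wrist_force: [-1.0, -0.3, 0.1]
finger_gap: 46.7
```

Run:
```python
from plan import *
s=manip.read_state();print(s['eef_pos'],s['finger_gap'],s['joints'])
B=np.array([455.5,21.5,0]);Q=down(1)
plan([(B+[0,0,170],Q)],maxmm=40)
for n in("scene","top"):
    p,d=camera(n);o={"scene":(270,150),"top":(240,130)}[n];k=4
    c=cv2.resize(p[o[1]:o[1]+140,o[0]:o[0]+190,::-1],None,fx=k,fy=k,interpolation=cv2.INTER_CUBIC)
    cv2.imwrite(f"pics/ov_{n}.png",c);print(n,(proj(n,s['eef_pos'])-o)*k,(proj(n,[455.5,21.5,138])-o)*k)
```

```text
[455.01105247  21.06020625 228.08465764] 46.74815881787661 [-0.02591547  0.06469462  1.74545612 -0.01431161  1.32465815  0.19807791]
turn [[-0.0, 0.0, 0.0], [-0.0, 1.0, 1.0]] 
dp [[2.9, 0.1, -0.0], [2.9, 0.0, -0.0]]
end [455.6  21.2 170.1] [[-0.007, 0.219, 0.976], [0.007, 0.976, -0.219], [-1.0, 0.005, -0.008]]
scene [325.97636843 221.77689672] [317.84204036 294.28820199]
top [167.36294575 326.59584687] [174.79435223 330.62825187]
```

View pics/ov_scene.png

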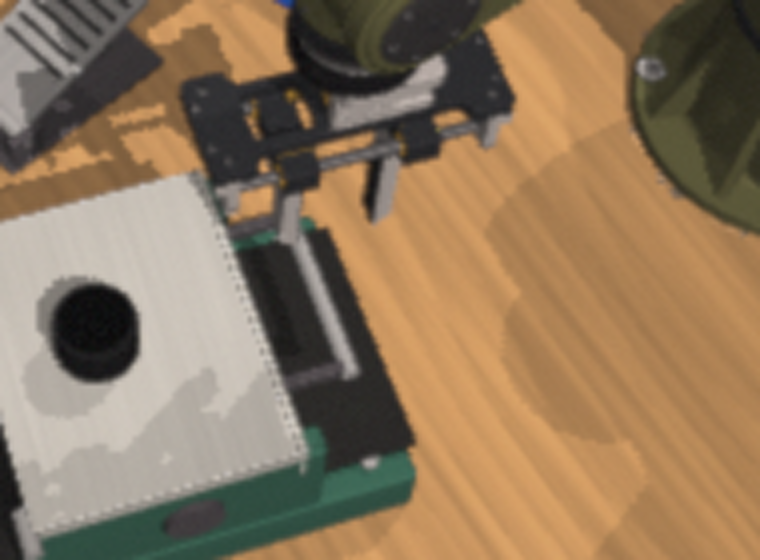

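View pics/ov_top.png

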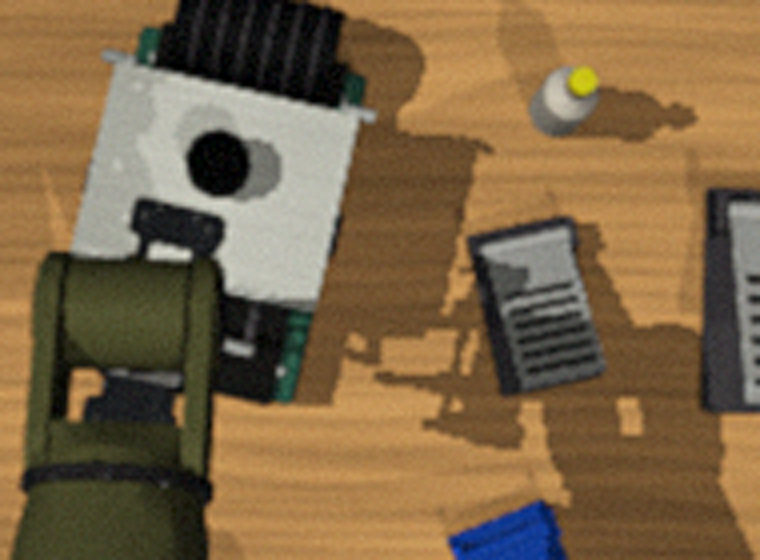

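The jaws at crop (290,215) and (380,190) straddle the bar line, and the predicted bar centre (318,294) lies on the bar. Next I'll descend to TCP z ≈ 120.

Emit:
jog_arm(turn=[[0, 0, 0], [0, 1, 0], [0, 0, 0], [0, 0, 0]], dp=[[2.9, 0, 0], [2.9, 0, 0], [1.6, 0, 0], [0, 0, 0]], gripper=[0.5, 0.5, 0.5, 0.5])

```text
clock: 7.35
eef_pos: [456.7, 12.6, 153.3]
eef_rot: [-1.969, 1.557, -2.199]
wrist_force: [0.5, 0.5, -0.6]
finger_gap: 47.0
```

Run:
```python
from plan import *
s=manip.read_state();print(s['eef_pos'],s['finger_gap'],s['wrist_force'],rot(s['eef_rot']).as_matrix().round(3))
plan([([455.5,21.5,119],down(1))],maxmm=20)
p,d=camera("scene");o=(270,150);k=4
cv2.imwrite("pics/ov2.png",cv2.resize(p[150:290,270:460,::-1],None,fx=k,fy=k,interpolation=cv2.INTER_CUBIC))
```

```text
[456.736296    12.61764401 153.33174029] 47.00016234218658 [ 0.48801047  0.50747798 -0.63898161] [[-0.008  0.228  0.974]
 [-0.011  0.974 -0.228]
 [-1.    -0.012 -0.005]]
turn [[-0.0, -0.0, 0.0], [-1.0, -0.0, 1.0]] 
dp [[1.7, 0.4, -0.2], [1.7, 0.5, -0.1]]
end [455.6  21.7 119.2] [[-0.004, 0.211, 0.978], [0.006, 0.978, -0.211], [-1.0, 0.005, -0.005]]
```

View pics/ov2.png

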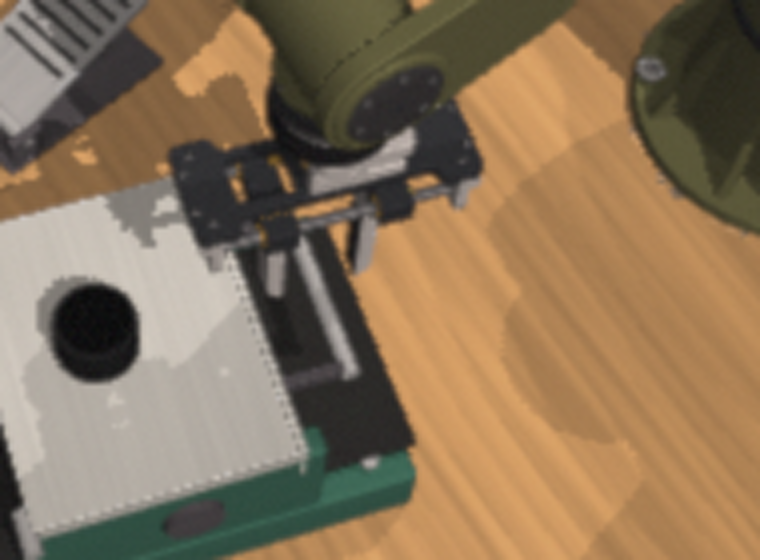

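The inner finger, tip at (273,290), is above the gap between lip and bar. The outer one, at (360,265), is in front of the bar. I'll continue down and shift about 9 mm along the bar to its centre.

Emit:
jog_arm(turn=[[0, 0, 0], [-1, 0, 1], [0, 0, 0]], dp=[[1.7, 0.4, -0.2], [1.5, 0.4, -0.1], [0, 0, 0]], gripper=[0.5, 0.5, 0.5])

```text
clock: 7.78
eef_pos: [457.6, 19.1, 124.4]
eef_rot: [1.431, 1.564, 1.217]
wrist_force: [-0.1, 0.4, 0.7]
finger_gap: 47.1
```

Run:
```python
from plan import *
s=manip.read_state();print(s['eef_pos'],s['finger_gap'],s['wrist_force'],rot(s['eef_rot']).as_matrix().round(3))
plan([([455.5,21.5,119],down(1))],maxmm=20)
p,d=camera("scene");o=(270,150);k=4
cv2.imwrite("pics/ov3.png",cv2.resize(p[150:290,270:460,::-1],None,fx=k,fy=k,interpolation=cv2.INTER_CUBIC))
```

```text
[457.5694204   19.12947285 124.3931094 ] 47.08061916452254 [-0.12915606  0.35450291  0.72254361] [[ 0.002  0.213  0.977]
 [ 0.006  0.977 -0.213]
 [-1.     0.006  0.001]]
turn [[0.0, 0.0, -0.0]] 
dp [[0.5, 0.2, -0.3]]
end [455.1  21.8 119.4] [[0.002, 0.213, 0.977], [0.006, 0.977, -0.213], [-1.0, 0.006, 0.001]]
```

View pics/ov3.png

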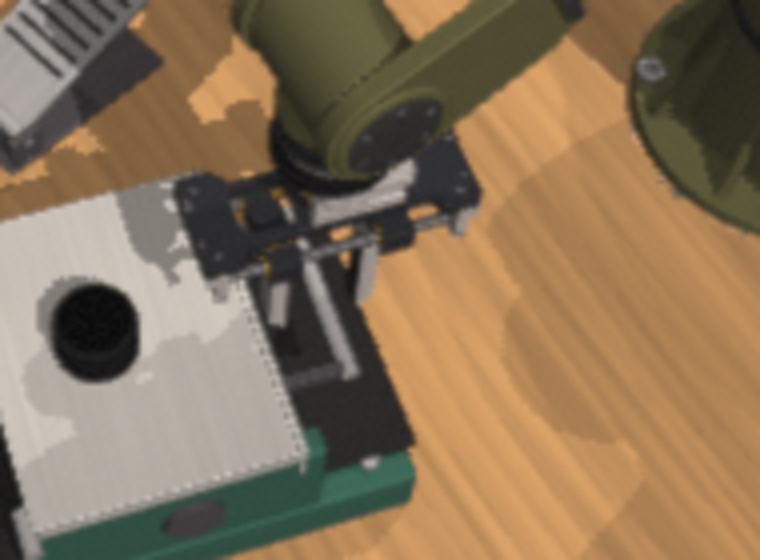

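The bar now runs between the two fingers, at (278,315) and (365,290). I'll make a last small shift and then close.

Emit:
jog_arm(turn=[[0, 0, 0], [0, 0, 0], [0, 0, 0], [0, 0, 0], [0, 0, 0], [0, 0, 0]], dp=[[0.5, 0.2, -0.1], [0, 0, 0], [0, 0, 0], [0, 0, 0], [0, 0, 0], [0, 0, 0]], gripper=[0.6, 0.7, 0.8, 1, 1, 1], grip_force=25)

```text
clock: 8.57
eef_pos: [457.0, 21.3, 121.7]
eef_rot: [1.325, 1.565, 1.11]
wrist_force: [0.1, 0.1, -0.6]
finger_gap: 11.2
```

Run:
```python
from plan import *
s=manip.read_state();print(s['eef_pos'],s['finger_gap'],s['wrist_force'],rot(s['eef_rot']).as_matrix().round(3))
p,d=camera("scene");k=4
cv2.imwrite("pics/gr.png",cv2.resize(p[150:290,270:460,::-1],None,fx=k,fy=k,interpolation=cv2.INTER_CUBIC))
```

```text
[457.03661956  21.26944487 121.66268086] 11.167075459470766 [ 0.05651231  0.14827405 -0.61809864] [[ 0.003  0.214  0.977]
 [ 0.005  0.977 -0.214]
 [-1.     0.006  0.001]]
```

View pics/gr.png

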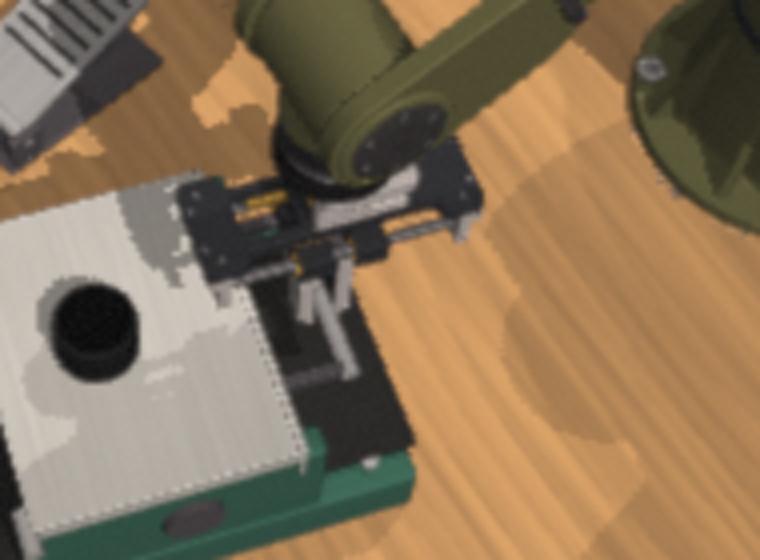

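Gap 11.2 mm: the bar (12 mm) is held between the pads at (325,290). Next I'll lift along the 225 mm arc.

Run:
```python
import numpy as np
t=np.linspace(0,.8,17);print(np.diff(22.5*np.sin(t)).round(2));print(np.diff(-22.5*np.cos(t)).round(2))
```

```text
[1.12 1.12 1.12 1.11 1.1  1.08 1.07 1.05 1.02 1.   0.97 0.94 0.91 0.88
 0.84 0.8 ]
[0.03 0.08 0.14 0.2  0.25 0.31 0.36 0.41 0.46 0.51 0.56 0.61 0.66 0.7
 0.75 0.79]
```

Emit:
jog_arm(turn=[[0, 0, 0], [0, 0, 0], [0, 0, 0], [0, 0, 0]], dp=[[-0.6, 0, 0], [-1.0, 0, 0.05], [-1.0, 0, 0.1], [-1.0, 0, 0.15]], gripper=[1, 1, 1, 1])

```text
clock: 9.12
eef_pos: [460.0, 20.6, 159.4]
eef_rot: [1.473, 1.565, 1.257]
wrist_force: [2.3, 1.0, -4.5]
finger_gap: 11.2
```

```bash
cat > prog.py <<'E'
from plan import *
s=manip.read_state();p=s['eef_pos']-[457.0,21.3,121.7];a=np.radians(-12.5);ex=np.array([np.cos(a),np.sin(a),0]);ey=np.array([-ex[1],ex[0],0])
th=np.arcsin(p[2]/225);print("th",th.round(3),"fwd",(p@ex).round(1),"want",(225*(1-np.cos(th))).round(1),"side",(p@ey).round(1),s['wrist_force'].round(1),s['finger_gap'],"45:",[159.1,65.9],np.degrees((rot(s['eef_rot']).inv()*down(1)).as_rotvec()).round(1))
E
python3 prog.py
```

```text
th 0.168 fwd 3.0 want 3.2 side -0.1 [ 2.3  1.  -4.5] 11.211161788012113 45: [159.1, 65.9] [ 0.2  0.  -0.4]
```

Emit:
jog_arm(turn=[[0, 0, 0], [0, 0, 0], [0, 0, 0], [0, 0, 0], [0, 0, 0], [0, 0, 0]], dp=[[-1.1, 0, 0.25], [-1.1, 0, 0.3], [-1.1, 0, 0.35], [-1.05, 0, 0.4], [-1.0, 0, 0.45], [-1.0, 0, 0.5]], gripper=[1, 1, 1, 1, 1, 1])

```text
clock: 9.88
eef_pos: [481.5, 15.9, 227.5]
eef_rot: [2.101, 1.563, 1.886]
wrist_force: [-1.1, 2.5, -3.4]
finger_gap: 11.3
```

```bash
python3 prog.py
```

```text
th 0.49 fwd 25.1 want 26.4 side 0.1 [-1.1  2.5 -3.4] 11.335086520125122 45: [159.1, 65.9] [ 0.2 -0.2 -0.4]
```

Emit:
jog_arm(turn=[[0, 0, 0], [0, 0, 0], [0, 0, 0], [0, 0, 0], [0, 0, 0]], dp=[[-1.0, 0, 0.6], [-0.95, 0, 0.6], [-0.9, 0, 0.65], [-0.8, 0, 0.65], [-0.3, 0, 0.3]], gripper=[1, 1, 1, 1, 1])

```text
clock: 10.5
eef_pos: [509.7, 9.9, 271.7]
eef_rot: [2.166, 1.561, 1.951]
wrist_force: [-5.5, 3.0, 0.5]
finger_gap: 11.3
```

```bash
python3 prog.py
```

```text
th 0.73 fwd 54.0 want 57.3 side 0.3 [-5.5  3.   0.5] 11.283053919597224 45: [159.1, 65.9] [ 0.2 -0.3 -0.5]
```

Emit:
jog_arm(turn=[[0, 0, 0], [0, 0, 0], [0, 0, 0], [0, 0, 0]], dp=[[-0.5, 0, 0.6], [-0.4, 0, 0.5], [0, 0, 0], [0, 0, 0]], gripper=[1, 1, 1, 1])

```text
clock: 11.0
eef_pos: [520.3, 7.6, 284.0]
eef_rot: [2.212, 1.561, 1.998]
wrist_force: [-0.5, 2.0, -2.7]
finger_gap: 11.2
```

```bash
python3 prog.py
python3 - <<'E'
from plan import *
p,d=camera("scene");cv2.imwrite("pics/end.png",cv2.resize(p[90:310,190:470,::-1],None,fx=2.7,fy=2.7));W=cloud("scene",d);np.save("pics/endW.npy",W)
hsv=cv2.cvtColor(p,cv2.COLOR_RGB2HSV)
a=np.radians(-12.5);ex=np.array([np.cos(a),np.sin(a)]);ey=np.array([-ex[1],ex[0]])
hinge=np.array([457,21.3])+225*ex
U=-(W[...,:2]-hinge)@ex;V=(W[...,:2]-hinge)@ey;z=W[...,2]
m=(U>10)&(U<150)&(abs(V)<100)&(z>145)&(z<330)&(hsv[...,1]<45)&(hsv[...,2]>120)
x=U[m];y=z[m];A=np.c_[x,V[m],np.ones(len(x))];w=np.ones(len(x))>0
for _ in range(10):
    t,*_=np.linalg.lstsq(A[w],y[w],rcond=None);r=abs(y-A@t);w=r<max(4,1.5*np.median(r))
print("hood angle",np.arctan(t[0]),t,w.sum(),len(x))
x,y,z=W[...,0],W[...,1],W[...,2];m=(x>400)&(x<570)&(y>-370)&(y<-255)&(z>35)&(z<95)
P=W[m];A=np.c_[P[:,:2],np.ones(len(P))];w=np.ones(len(P))>0
for _ in range(5):
    t,*_=np.linalg.lstsq(A[w],P[w,2],rcond=None);w=abs(P[:,2]-A@t)<5
print("tread slope",np.degrees(np.arctan(np.hypot(*t[:2]))),w.sum())
E
```

```text
th 0.806 fwd 64.8 want 69.1 side 0.4 [-0.5  2.  -2.7] 11.210462783572211 45: [159.1, 65.9] [ 0.2 -0.4 -0.5]
hood angle 0.7763549357684926 [ 9.82075155e-01 -6.27922557e-03  1.49207610e+02] 2799 3325
tread slope 19.517902741227765 887
```

View pics/end.png

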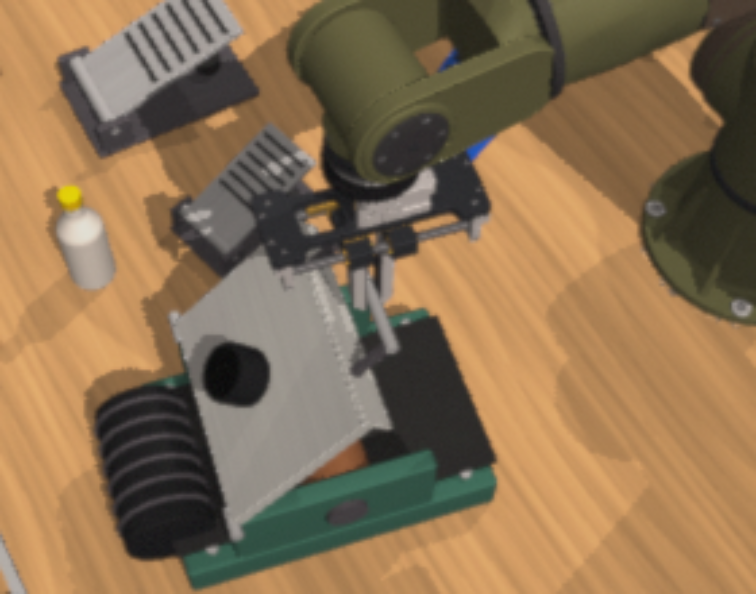

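The hood stands open with the bar in the pads at (370,285), and the plane fit gives 0.776 rad. I'll do a settle check before handing in.

Emit:
jog_arm(turn=[[0, 0, 0], [0, 0, 0], [0, 0, 0], [0, 0, 0]], dp=[[0, 0, 0], [0, 0, 0], [0, 0, 0], [0, 0, 0]], gripper=[1, 1, 1, 1])

```text
clock: 11.55
eef_pos: [520.1, 7.7, 283.8]
eef_rot: [2.244, 1.56, 2.03]
wrist_force: [-2.1, 2.7, -1.9]
finger_gap: 11.1
```

```bash
python3 prog.py
python3 - <<'E'
from plan import *
for i in range(3):
    s=manip.read_state();print(s['clock'],s['eef_pos'].round(2),abs(s['qd']).max().round(4),s['wrist_force'].round(1),s['finger_gap'])
    p,d=camera("top" if i else "scene")
    if i==1: cv2.imwrite("pics/endtop.png",p[:,:,::-1])
E
```

```text
th 0.805 fwd 64.6 want 69.0 side 0.4 [-2.1  2.7 -1.9] 11.07205917664195 45: [159.1, 65.9] [ 0.2 -0.4 -0.5]
11.55 [520.14   7.66 283.82] 0.0015 [-2.1  2.7 -1.9] 11.07205917664195
11.6 [520.13   7.67 283.83] 0.0015 [-1.8  2.5 -1.4] 11.313088529315433
11.65 [520.15   7.67 283.84] 0.002 [-1.4  3.5 -1.4] 11.054627920098776
```

View pics/endtop.png

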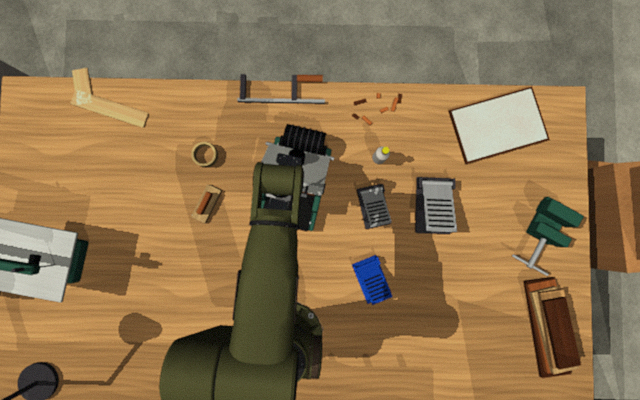

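The arm is steady. The glue (382,155), tape (204,153) and push block (207,204) are where they started. Handing in.

```bash
python3 -c "
from cell import order;print(order.sign_off())"
```

```text
the job is handed in; nothing more can be done
None
```

I pressed the small grey brake treadle to its stop and let it spring back. Then I gripped the hood's bar handle, lifted the hood to about 45°, and handed the job in at about 11.7 s while still holding it. The sign-off reports no verdict.

- **Treadle pressed:** the wrist force rose to about 33 N, then 43 N on a second press to be sure of the hold time, so it was on the stop. The tread measured 2.4°, against about 3° expected at the stop.
- **Treadle released:** the tread was back up at 19.5°, both right after release and again with the hood open.
- **Hood:** it measured 0.776 rad from a plane fit to the depth image, and 0.805 rad from how far the arm had risen. The two disagree by 0.03 rad, but both lie within 0.68–0.89. The forward travel came out about 4 mm short of the ideal arc.
- **Grip:** the fingers were 11.1–11.3 mm apart on the 12 mm bar, at a 25 N grip setting. The arm was still, with joint speeds up to 0.002 rad/s, and the position changed by less than 0.1 mm over the last three readings.
- **Loose things:** in the last top view the push block, glue and tape were at the same pixels as at the start, judged by eye.

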